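Load the tube stoppers into the steriliser

ROBOT

A 6-joint arm with a two-finger parallel gripper is mounted at the origin on the work surface. World frame = base frame: x ahead of the robot, y to its left, z up, the work surface at z = 0. Lengths are in m, angles in rad, forces in N, time in s.
With the tool pointing down it reaches from about 0.425 to 1.125 m from the base axis. Payload 14.9 kg.
Tool frame: the origin (TCP) lies on the centre line of the jaws, within the pads' length; the fingertips stand arm.tip_reach ahead of it and the grasp point (between the pads) lies 3 mm ahead of it (arm.tip_reach is the distance from the TCP to the fingertips, in m); z points along the fingers, y is the line along which they close (so a half turn about z gives the same grasp; the last joint's range is limited). The gripper opens to 91 mm and grips with 3 to 60 N. Pads are 32 mm wide; open, the fingers measure 118 mm over their backs; the gripper's body (76 mm by 178 mm) begins 60 mm behind the grasp point.
Start: joints at [1.19, 0.379, 1.734, -0, 1.028, -0.033], TCP at [0.239, 0.658, 0.236] pointing down, gripper open.
Joint ranges: [-2.77, 2.77], [-0.74, 2.19], [0, 2.66], [-1.06, 4.2], [0.31, 2.87], [-3.08, 3.08]. Speed limits (rad/s): [1.89, 1.89, 2.39, 3.14, 3.14, 3.14].

INTERFACE

Orientations are given as a unit quaternion [x, y, z, w].
In Python, from plant import arm gives the robot as it stands.
- The arm moves only by the tool play_rows, never from a script. Its argument "rows" is a list of rows, each an object with "hand": the opening, from -1 (shut) to 1 (fully open); "linear": the shift along the tool's x, y, z each as a share of 0.3 m, from -1 to 1, a list of three; "delta_rot": the turn, a rotation vector about the tool's x, y, z each as a share of 45 degrees, from -1 to 1, a list of three. In form: [{"hand": hand, "linear": [x, y, z], "delta_rot": [wx, wy, wz]}, ...]. A call has 1 to 8 rows; each row is the pose to reach, as a shift and turn from the pose commanded when the call began, along the tool's axes at that moment; what a row does not reach only later rows make up. A row lasts 1/8 s, in which the tool goes at most 62.5 mm and 10.7 degrees, less where a joint would pass 70% of its speed; a pose out of reach is approached as far as the arm can. A call with a number of a shift or a turn outside -1 to 1 is refused whole. A call with a gripper value outside its range is refused whole. The fingers move at their own pace and stop on an object; "newtons" is the grip in N (left out, the last holds). Time passes only in rows, so rows that repeat a pose let the fingers close. It gives the time, the measured TCP pose, the force, the opening and the grip force at its end, in the units of the state.
- arm.state(): the state, without advancing time (a new reading comes with each control period).
- arm.get_image(name): name is "scene" or "top" or "wrist"; returns the picture (480x640x3 uint8, blue, green, red); there is no depth.
- arm.calibration(name): a dict with "fov_y" (degrees; the focal length in pixels is half the picture's height over the tangent of half this angle, whatever the lens; pixels are square), "cx", "cy" (the principal point, pixels), "R" (3x3) and "t" (3): a world point X has camera coordinates R X + t. Camera axes: x right, y down, z forward; pixel columns grow to the right and rows downward; lengths in m; the calibration is good to about 2 mm. A picture is of the moment at which its call begins: read the wrist's pose just before it. calibration takes no time and is no camera call; for the wrist camera it gives the pose at the moment of the call.
- arm.close_job(): hands the job in; it is judged then, once.
The state is a dict: "time": time; "q": joint angles; "dq": joint speeds; "tau": joint torques, N m; "position": TCP position; "orientation": TCP orientation; "force": force on the tool from outside, world axes, zero at the start; "torque": the same for the moment, N m; "grip_width": finger opening in m; "gripper_force": force on a finger pad.
Only numpy, scipy, OpenCV 4.12 (cv2) and the standard library are available. Lean on these libraries where they do the work, as an engineer would, in place of code of your own. Each camera call takes 0.05 s, during which the arm holds its last target. There are 200 camera calls.

TASK

Pick up the blue cup and pour all seven purple stoppers out of it into the white steriliser box. Then stand the empty cup upright in the steel tray, let go of it, and last of all shut the steriliser's lid fully. Leave the spare white cup and the red slide box where they are.

Things in the scene. Friction and masses are not known exactly. Their poses are not given: they have to be found in the camera images.
- cup: the blue plastic cup that holds the seven stoppers, open at the top, 70 mm tall, outside diameter 58 mm at the foot and 68 mm at the rim (plain flaring wall, 3 mm thick, no handle), about 0.06 kg. Starts upright on the bench, to the left or right of the steriliser, with the tray on the other side. Origin: centre of its underside; z up through the mouth
- steriliser: white open-topped UV steriliser box with a grey front strip (12 mm thick, on the -x face), fixed to the bench: 130 mm along its x, 190 mm along its y, 80 mm high, walls and floor 5 mm, inside 120 x 180 mm. Origin: centre of its underside; x points away from the robot towards the lid's hinge (turned by up to 0.25 rad), z up
- lid_hinge (a point): middle of the lid's hinge line, on the top of the steriliser's far (+x) rim: 65 mm along the steriliser's x and 80 mm above its underside; axes as the steriliser's
- lid (a joint): hinge angle of the grey lid, rad: 0 = shut flat on the rim, 1.57 = upright, up to 1.9 = leaning away from the robot; starts open past upright. Plate 130 mm from hinge to free edge, 190 mm wide, 8 mm thick, plus a blue tab 50 mm wide, 12 mm long at mid free edge. Shut, its upper face is 88 mm above the bench. Stays where it is left; 1 to 2 N at the free edge moves it
- lid_edge (a point): middle of the lid's free edge, on its outer face (the upper one when shut), 130 mm from the hinge
- tray: shallow steel tray, fixed to the bench, 150 mm along its x, 170 mm along its y, lip 12 mm high, walls and floor 3 mm. Origin: centre of its underside; z up. Empty at the start
- stopper1: one of the seven purple tube stoppers in the blue cup: plain round cap 16 mm in diameter, 18 mm tall, about 10 g; loose, slides out once the cup is tipped well past level (about 110 to 120 degrees). Origin: centre of its wide end
- stopper2: one of the seven purple tube stoppers in the blue cup: plain round cap 16 mm in diameter, 18 mm tall, about 10 g; loose, slides out once the cup is tipped well past level (about 110 to 120 degrees). Origin: centre of its wide end
- stopper3: one of the seven purple tube stoppers in the blue cup: plain round cap 16 mm in diameter, 18 mm tall, about 10 g; loose, slides out once the cup is tipped well past level (about 110 to 120 degrees). Origin: centre of its wide end
- stopper4: one of the seven purple tube stoppers in the blue cup: plain round cap 16 mm in diameter, 18 mm tall, about 10 g; loose, slides out once the cup is tipped well past level (about 110 to 120 degrees). Origin: centre of its wide end
- stopper5: one of the seven purple tube stoppers in the blue cup: plain round cap 16 mm in diameter, 18 mm tall, about 10 g; loose, slides out once the cup is tipped well past level (about 110 to 120 degrees). Origin: centre of its wide end
- stopper6: one of the seven purple tube stoppers in the blue cup: plain round cap 16 mm in diameter, 18 mm tall, about 10 g; loose, slides out once the cup is tipped well past level (about 110 to 120 degrees). Origin: centre of its wide end
- stopper7: one of the seven purple tube stoppers in the blue cup: plain round cap 16 mm in diameter, 18 mm tall, about 10 g; loose, slides out once the cup is tipped well past level (about 110 to 120 degrees). Origin: centre of its wide end
- slide_box: red box of slides, 80 x 90 x 32 mm, farther from the robot than the steriliser, to the left or right; a bystander, leave it where it is. Origin: centre of its underside
- spare_cup: empty white cup, 68 mm wide, 70 mm tall, farther from the robot than the steriliser, to the left or right; not the one to pour from; a bystander, leave it where it is. Origin: centre of its underside
There are look-alikes about, which are no part of the job. There is more than one size of the steriliser; the job needs the smaller. Of the things that look like the cup, the larger one is meant.

How it is judged:
By the outcome, as a careful person would: the job done as asked, in the order asked, and still so for the second after the job is handed in, with the robot touching nothing.
It also fails if it takes over 61 s, if anything falls off the work surface, if the arm or the gripper's body presses on something with over 40 N, if the wrist force passes 120 N, or if a joint passes its speed limit or range.

## Working session

There is one attempt and no reset: what is moved stays moved. The work goes in short steps, Python scripts to look and compute and a tool call to move; the robot and the scene stay as the last step left them, time stands still between calls to the robot, and variables do not carry over. Pictures are saved under pics/ and viewed, at most 10 in all, crops included, and the job is handed in when it is done.

Besides the shell and the picture viewer there is one more tool, called after "Call:" as a command line: name --argument value ..., lists and objects as JSON in quotes. play_rows: Moves the arm, as the interface text tells. Shift numbers are shares of 0.3 m and turn numbers shares of 45 degrees, none past 1 either way. Its arguments: {"type":"object","properties":{"rows":{"type":"array"},"newtons":{"type":"number"}},"required":["rows"]}

```bash
ls; mkdir -p pics; python3 - <<'E'
from plant import arm
import cv2,numpy as np
for n in("scene","top"):
    cv2.imwrite(f"pics/{n}0.png",arm.get_image(n)); c=arm.calibration(n); print(n,c)
s=arm.state();print(s,arm.tip_reach)
E
```

```text
pics
scene {'fov_y': 44.82816561004773, 'cx': 329.21736841709725, 'cy': 239.197660765149, 'R': array([[-0.36529682,  0.93087779,  0.00497735],
       [ 0.69193604,  0.27509988, -0.66749125],
       [-0.62272205, -0.24038842, -0.744601  ]]), 't': array([ 0.19639981, -0.25071423,  1.6804087 ])}
top {'fov_y': 49.34534110580303, 'cx': 321.2314732317767, 'cy': 236.1616905126305, 'R': array([[ 0.0217927 , -0.99959446,  0.01833021],
       [-0.98224237, -0.0248246 , -0.18596686],
       [ 0.18634648, -0.01395199, -0.98238502]]), 't': array([-0.02318112,  0.45852774,  1.01050264])}
{'time': 0.1, 'q': array([ 1.18966108e+00,  3.79357011e-01,  1.73471964e+00, -2.24174964e-05,
        1.02849400e+00, -3.32990014e-02]), 'dq': array([-0.00034209, -0.00062301, -0.00024554, -0.00028964,  0.00177406,
        0.00039191]), 'tau': array([-1.94560409e-03, -7.65033174e+01, -4.35288906e+01,  6.51993393e-02,
        3.98176792e-02,  1.81972649e-05]), 'position': array([0.2384907 , 0.65776709, 0.23535457]), 'orientation': array([ 1.73036958e-01,  9.84915210e-01, -4.80510860e-04, -9.12126056e-05]), 'force': array([-0.08745451,  0.37583138,  0.16201259]), 'torque': array([ 0.04329543,  0.02426073, -0.03963319]), 'gripper_force': 0.0, 'grip_width': 0.09093310407703441} 0.022
```

View pics/scene0.png

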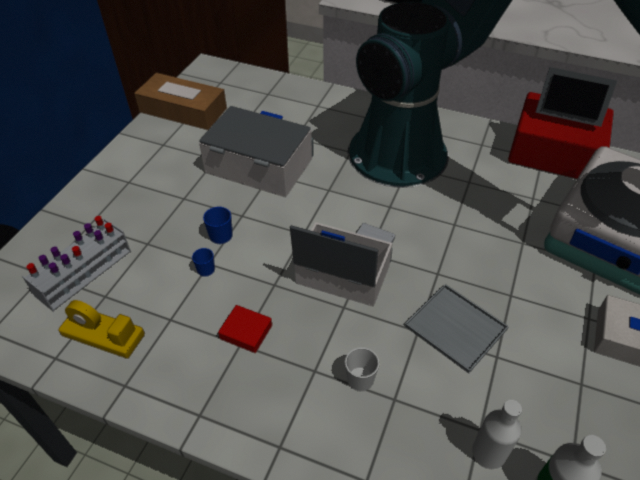

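View pics/top0.png

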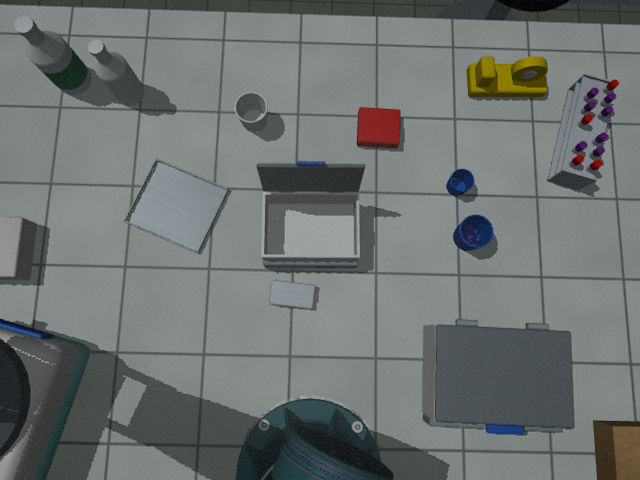

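The scene view shows the robot at the top. The top view shows the blue cup with stoppers at (474,233), a smaller blue cup at (460,182), the small steriliser at (312,228) with its lid tilted back, and the tray at (178,205). The red box is at (379,127), the white cup at (251,110), and a white block at (293,294) in front of the steriliser. Next I measure them.

```bash
cat > h.py <<'E'
import numpy as np,cv2
from scipy.spatial.transform import Rotation as Rn
from plant import arm
def K(c): 
    f=240/np.tan(np.radians(c['fov_y'])/2); return f
def cast(c,uv,z):
    uv=np.atleast_2d(np.float64(uv)); d=np.c_[(uv[:,0]-c['cx'])/K(c),(uv[:,1]-c['cy'])/K(c),np.ones(len(uv))]
    R,t=np.array(c['R']),np.array(c['t']); o=-R.T@t; d=d@R
    return o+d*((z-o[2])/d[:,2])[:,None]
def proj(c,X):
    p=np.atleast_2d(X)@np.array(c['R']).T+c['t']; return np.c_[p[:,0]/p[:,2]*K(c)+c['cx'],p[:,1]/p[:,2]*K(c)+c['cy']]
def big(m,roi):
    """largest contour of mask in roi x0,y0,x1,y1"""
    z=np.zeros_like(m);x0,y0,x1,y1=roi;z[y0:y1,x0:x1]=m[y0:y1,x0:x1]
    return max(cv2.findContours(z,cv2.RETR_EXTERNAL,cv2.CHAIN_APPROX_NONE)[0],key=cv2.contourArea)
E
python3 - <<'E'
from h import *
c=arm.calibration("top");I=cv2.imread("pics/top0.png");h=cv2.cvtColor(I,cv2.COLOR_BGR2HSV)
print("robotTCP px",proj(c,arm.state()['position']))
blue=cv2.inRange(h,(105,120,30),(130,255,255))
for roi in((450,205,500,260),(440,165,480,200)):
    k=big(blue,roi);e=cv2.minAreaRect(k);print("blue",e,cv2.boundingRect(k))
    # top rim: left/right/top extremes approx
    p=k[:,0];print(cast(c,[[p[:,0].min(),(p[:,1]).mean()],[p[:,0].max(),p[:,1].mean()]],.07))
big2=cv2.resize(I[140:310,110:510],None,fx=2,fy=2,interpolation=cv2.INTER_CUBIC)
cv2.imwrite("pics/crop.png",big2)
for nm,uv,z in(("boxfront",[[262,262],[358,260]],.08),("tray",[[157,160],[229,187],[199,252],[126,221]],.012),("block",[[272,281],[314,285]],.03)):
    print(nm,cast(c,uv,z))
E
```

```text
robotTCP px [[-109.25353544  341.46277102]]
blue ((472.5294494628906, 231.61770629882812), (33.46991729736328, 40.01837158203125), 75.96376037597656) (453, 215, 41, 35)
[[ 0.4669791  -0.27225308  0.07      ]
 [ 0.46899852 -0.35178406  0.07      ]]
blue ((459.1922912597656, 181.53846740722656), (23.297409057617188, 28.567060470581055), 56.3099365234375) (447, 169, 27, 27)
[[ 0.57135878 -0.26276684  0.07      ]
 [ 0.57279473 -0.31539454  0.07      ]]
boxfront [[ 0.39853044  0.10092361  0.08      ]
 [ 0.40692461 -0.08388449  0.08      ]]
tray [[0.62064798 0.33951125 0.012     ]
 [0.56542146 0.18389125 0.012     ]
 [0.42536701 0.2378293  0.012     ]
 [0.48664099 0.39284347 0.012     ]]
block [[ 3.67413312e-01  8.41946259e-02  3.00000000e-02]
 [ 3.61371176e-01 -2.45114429e-04  3.00000000e-02]]
```

View pics/crop.png

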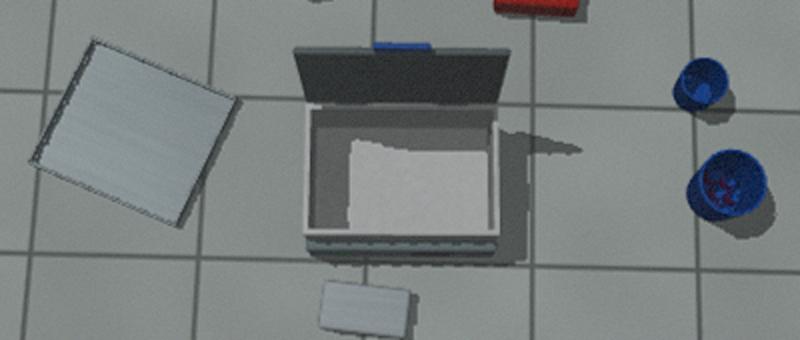

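The crop (2x, offset 110,140) shows the cup rim centred at about (733,183) and the box rim corners at (304,235), (499,234) and (308,104). The tray corners are at (95,39), (241,99), (180,227) and (31,162). I refine these and check them against the scene camera.

```bash
python3 - <<'E'
from h import *
c=arm.calibration("top");s=arm.calibration("scene")
P=lambda a:np.array(a)/2.+[110-.25,140-.25]
b=cast(c,P([[304,235],[499,234],[500,104]]),.08);print("box",b,np.linalg.norm(b[0]-b[1]),np.linalg.norm(b[1]-b[2]))
t=cast(c,P([[95,39],[241,99],[180,227],[31,162]]),.012);print("tray",t,t.mean(0),np.linalg.norm(np.diff(t,axis=0),axis=1))
r=cast(c,P([[700,183],[767,183],[733,150],[733,217]]),.07);print("cup",r,(r[0]+r[1])/2,(r[2]+r[3])/2)
# scene cup rim: blue contour
I=cv2.imread("pics/scene0.png");h=cv2.cvtColor(I,cv2.COLOR_BGR2HSV);m=cv2.inRange(h,(105,120,30),(130,255,255))
for roi in((195,200,240,248),(185,246,222,280)):
    k=big(m,roi)[:,0];print("scene blue",k.min(0),k.max(0))
    x=(k[:,0].min()+k[:,0].max())/2; 
    print(cast(s,[[k[:,0].min(),k[k[:,0].argmin(),1]],[k[:,0].max(),k[k[:,0].argmax(),1]]],.065),
      cast(s,[[x,k[:,1].min()]],.07),cast(s,[[x,k[:,1].max()]],0))
# lid edge: tab centre rays from both views -> least squares
def ray(c,uv):
    a,b=cast(c,uv,0)[0],cast(c,uv,.3)[0];d=(b-a)/np.linalg.norm(b-a);return a,d
A=0;B=0
k=big(m,(290,155,330,170));u1=k[:,0].mean(0);k=big(m,(318,228,350,245));u2=k[:,0].mean(0)
for cc,u in((c,u1),(s,u2)):
    a,d=ray(cc,u);M=np.eye(3)-np.outer(d,d);A=A+M;B=B+M@a
print("tab",u1,u2,np.linalg.solve(A,B))
q=arm.state()['position'];print(q)
E
```

```text
box [[ 0.40773852  0.10179939  0.08      ]
 [ 0.41332474 -0.08624904  0.08      ]
 [ 0.54336588 -0.08616828  0.08      ]] 0.1881313845556647 0.13004115599986954
tray [[0.6223274  0.33911667 0.012     ]
 [0.56058634 0.1809994  0.012     ]
 [0.42280751 0.23612474 0.012     ]
 [0.48713084 0.39443669 0.012     ]] [0.52321302 0.28766937 0.012     ] [0.16974401 0.14839747 0.17088056]
cup [[ 0.47067732 -0.285751    0.07      ]
 [ 0.47237409 -0.35241556  0.07      ]
 [ 0.50504981 -0.31969428  0.07      ]
 [ 0.43737888 -0.31741705  0.07      ]] [ 0.47152571 -0.31908328  0.07      ] [ 0.47121434 -0.31855567  0.07      ]
scene blue [203 207] [231 243]
[[ 0.486219   -0.34986422  0.065     ]
 [ 0.51650767 -0.25747108  0.065     ]] [[ 0.44750488 -0.331881    0.07      ]] [[ 0.50068313 -0.31366914  0.        ]]
scene blue [192 248] [213 275]
[[ 0.60431038 -0.31124341  0.065     ]
 [ 0.62533195 -0.24519493  0.065     ]] [[ 0.57771633 -0.29818314  0.07      ]] [[ 0.60261853 -0.29650833  0.        ]]Traceback (most recent call last):
  File "<stdin>", line 18, in <module>
  File "h.py", line 15, in big
    return max(cv2.findContours(z,cv2.RETR_EXTERNAL,cv2.CHAIN_APPROX_NONE)[0],key=cv2.contourArea)
ValueError: max() iterable argument is empty
```

Call:
play_rows --rows '[{"hand": 1,"linear": [-0.79,-0.71,-0.33],"delta_rot": [0,0,0]},{"hand": 1,"linear": [-0.79,-0.71,-0.33],"delta_rot": [0,0,0]},{"hand": 1,"linear": [-0.79,-0.71,-0.33],"delta_rot": [0,0,0]},{"hand": 1,"linear": [-0.79,-0.71,-0.33],"delta_rot": [0,0,0]},{"hand": 1,"linear": [-0.79,-0.71,-0.33],"delta_rot": [0,0,0]},{"hand": 1,"linear": [-0.79,-0.71,-0.33],"delta_rot": [0,0,0]},{"hand": 1,"linear": [-0.79,-0.71,-0.33],"delta_rot": [0,0,0]},{"hand": 1,"linear": [-0.79,-0.71,-0.33],"delta_rot": [0,0,0]}]'

```text
time: 1.1
position: [0.3882, 0.3778, 0.3343]
orientation: [0.173, 0.985, -0.0, -0.0]
force: [-0.5, 0.0, 0.2]
grip_width: 0.0914
gripper_force: 0.0
```

```bash
cat >> h.py <<'E'
import json
def log():
    s=arm.state();open("log.jsonl","a").write(json.dumps([list(map(float,s['q'])),list(map(float,s['position'])),list(map(float,s['orientation']))])+"\n")
    print(round(s['time'],2),np.round(s['q'],3),np.round(s['position'],4),np.round(s['orientation'],3),np.round(s['force'],1),round(s['grip_width'],4));return s
E
python3 -c "
from h import *
log();print([a for a in dir(arm) if a[0]!='_'])"
```

```text
1.1 [ 0.729  0.016  1.982  0.     1.145 -0.495] [0.3882 0.3778 0.3343] [ 0.173  0.985 -0.    -0.   ] [-0.5  0.   0.2] 0.0914
['IKError', 'calibration', 'close_job', 'get_image', 'state', 'tip_reach']
```

Call:
play_rows --rows '[{"hand": 1,"linear": [0,-0.6,-0.2],"delta_rot": [0.5,0.4,0.2]},{"hand": 1,"linear": [0,-0.6,-0.2],"delta_rot": [0.5,0.4,0.2]},{"hand": 1,"linear": [0,-0.6,-0.2],"delta_rot": [0.5,0.4,0.2]},{"hand": 1,"linear": [0,-0.6,-0.2],"delta_rot": [0.5,0.4,0.2]},{"hand": 1,"linear": [0,-0.6,-0.2],"delta_rot": [0.5,0.4,0.2]},{"hand": 1,"linear": [0,-0.6,-0.2],"delta_rot": [0.5,0.4,0.2]}]'

```text
time: 1.85
position: [0.3274, 0.2088, 0.3945]
orientation: [0.243, 0.938, -0.164, -0.186]
force: [0.2, 0.4, 0.1]
grip_width: 0.0911
gripper_force: 0.0
```

```bash
python3 -c "
from h import *
log()"
```

```text
1.85 [ 0.499 -0.077  2.017  0.014  1.704 -0.567] [0.3274 0.2088 0.3945] [ 0.243  0.938 -0.164 -0.186] [0.2 0.4 0.1] 0.0911
```

```bash
cat > kin.py <<'E'
from h import *
from scipy.optimize import least_squares
QL=np.array([[-2.77,2.77],[-.74,2.19],[0,2.66],[-1.06,4.2],[.31,2.87],[-3.08,3.08]])
L=[json.loads(l) for l in open("log.jsonl")]
L.append([[1.18966,.379357,1.73472,0,1.028494,-.033299],[.2384907,.65776709,.23535457],[.173037,.984915,-.0004805,-.0000912]])
def fk(q,p,full=False):
    d1,a0,L1,a3,L2,Lt=p
    R=Rn.from_euler('z',q[0]);x=R.apply([a0,0,d1]);R=R*Rn.from_euler('y',q[1]);x=x+R.apply([0,0,L1]);el=x
    R=R*Rn.from_euler('y',q[2]);x=x+R.apply([a3,0,L2]);w=x
    R=R*Rn.from_euler('z',q[3])*Rn.from_euler('y',q[4])*Rn.from_euler('z',q[5]+np.pi/2);x=x+R.apply([0,0,Lt])
    return (x,R,el,w) if full else (x,R)
def res(p):
    r=[]
    for q,x,o in L:
        X,R=fk(q,p);r+=list((X-x)*1000)
    return r+list((np.array(p)-[.4,0,.5,0,.5,.2])*.01)
f=least_squares(res,[.4,0,.5,0,.5,.2]);PP=f.x
if __name__=="__main__":
    print(np.round(PP,4),np.round(f.fun,2))
    for q,x,o in L: print((fk(q,PP)[1].inv()*Rn.from_quat(o)).magnitude())
E
python3 kin.py
```

```text
[21.3094  3.8493  9.844  27.7406  8.8159  1.915 ] [ 1.569e+01 -1.666e+01  2.070e+00 -3.700e-01 -9.000e-02 -1.400e+00
  2.153e+01 -8.890e+00 -6.800e-01  2.100e-01  4.000e-02  9.000e-02
  2.800e-01  8.000e-02  2.000e-02]
2.701717615296115e-16
3.41630435748729e-16
2.293171321502593e-05
```

```bash
sed -i 's/d1,a0,L1,a3,L2,Lt=p/d1,a0,L1,a3,L2,Lt,b=p/; s/apply(\[a0,0,d1\])/apply([a0,b,d1])/; s/\[.4,0,.5,0,.5,.2\]/[.4,0,.5,0,.5,.2,.023]/g; s/\*\.01)$/*1.)/' kin.py; python3 kin.py
```

```text
[ 0.3085 -0.0018  0.5465  0.0287  0.6001  0.246   0.0233] [-0.    0.   -0.    0.   -0.01  0.   -0.01  0.    0.   -0.09 -0.    0.05
  0.03  0.1   0.05  0.  ]
2.701717615296115e-16
3.41630435748729e-16
2.293171321502593e-05
```

Call:
play_rows --rows '[{"hand": 1,"linear": [0.3,-0.7,0],"delta_rot": [-0.6,0.4,0.5]},{"hand": 1,"linear": [0.3,-0.7,0],"delta_rot": [-0.6,0.4,0.5]},{"hand": 1,"linear": [0.3,-0.7,0],"delta_rot": [-0.6,0.4,0.5]},{"hand": 1,"linear": [0.3,-0.7,0],"delta_rot": [-0.6,0.4,0.5]},{"hand": 1,"linear": [0.3,-0.7,0],"delta_rot": [-0.6,0.4,0.5]},{"hand": 1,"linear": [0.3,-0.7,0],"delta_rot": [-0.6,0.4,0.5]},{"hand": 1,"linear": [0.3,-0.7,0],"delta_rot": [-0.6,0.4,0.5]}]'

```text
time: 2.72
position: [0.1719, 0.0812, 0.5024]
orientation: [0.477, 0.845, 0.063, -0.233]
force: [-0.1, 0.9, 0.2]
grip_width: 0.0908
gripper_force: 0.0
```

```bash
python3 -c "
from h import *
log()"; python3 kin.py
```

```text
2.73 [-0.091 -0.693  2.231  0.328  1.973 -0.561] [0.1719 0.0812 0.5024] [ 0.477  0.845  0.063 -0.233] [-0.1  0.9  0.2] 0.0908
[0.3181 0.     0.5508 0.0414 0.6039 0.2468 0.0233] [ 0.   -0.   -0.    0.   -0.    0.   -0.   -0.   -0.   -0.    0.    0.
 -0.08  0.    0.05  0.04  0.1   0.05  0.  ]
2.701717615296115e-16
3.41630435748729e-16
5.34429986764054e-16
2.293171321502593e-05
```

```bash
cat > ik.py <<'E'
from kin import *
d1,a0,L1,a3,L2,Lt,b=PP
def ik(x,R):
    w=np.array(x)-R.apply([0,0,Lt]);rho=np.hypot(w[0],w[1])
    if rho<b: return None
    q1=np.arctan2(w[1],w[0])-np.arcsin(b/rho);r=np.sqrt(rho**2-b*b)-a0;z=w[2]-d1
    E=np.hypot(a3,L2);D=np.hypot(r,z);g=np.arctan2(a3,L2)
    c=(D*D-L1*L1-E*E)/(2*L1*E)
    if abs(c)>1:return None
    k=np.arccos(c);q3=k-g;q2=np.arctan2(r,z)-np.arctan2(E*np.sin(k),L1+E*np.cos(k))
    R36=(Rn.from_euler('z',q1)*Rn.from_euler('y',q2+q3)).inv()*R
    q4,q5,q6=R36.as_euler('ZYZ');q6-=np.pi/2
    if q4< -1.06:q4+=2*np.pi
    q6=(q6+np.pi)%(2*np.pi)-np.pi
    return np.array([q1,q2,q3,q4,q5,q6])
def pose(psi,beta,roll):
    """tool z heading psi (deg), beta below horizontal; roll 0: tool x up-ish, y horizontal"""
    psi,beta=np.radians([psi,beta])
    z=np.array([np.cos(psi)*np.cos(beta),np.sin(psi)*np.cos(beta),-np.sin(beta)])
    y=np.cross(z,[0,0,1]);y/=np.linalg.norm(y);x=np.cross(y,z)   # x up-ish
    return Rn.from_matrix(np.c_[x,y,z])*Rn.from_euler('z',np.radians(roll))
def ok(q): return q is not None and (q>QL[:,0]+.02).all() and (q<QL[:,1]-.02).all()
def elbow(q): return fk(q,PP,True)
def cmd(x,R,s=None):
    """numbers for play_rows from measured pose s"""
    s=s or arm.state();R0=Rn.from_quat(s['orientation'])
    print("lin",np.round(R0.inv().apply(np.array(x)-s['position'])/.3,3),"rot",np.round((R0.inv()*R).as_rotvec()/np.radians(45),3))
E
python3 - <<'E'
from ik import *
sel=lambda xyz,psi,bt,rl:ik(np.array(xyz)-.003*pose(psi,bt,rl).apply([0,0,1]),pose(psi,bt,rl))
for psi in range(-180,180,15):
  for bt in(10,20,30):
    for rl in(0,180):
      q=sel([.471,-.319,.045],psi,bt,rl)
      if ok(q):
        P=[]
        for d in(130,-130):
            p=sel([.47,.005,.2],psi,bt-20,rl+d)
            if ok(p):P.append((d,np.round(p,2)))
        print(psi,bt,rl,np.round(q,2),np.round(elbow(q)[3][2],2),P)
E
```

```text
-180 10 0 [-0.45  1.02  1.5  -0.48  1.95 -1.84] 0.09 [(130, array([-0.03,  0.85,  1.7 , -0.03,  2.34,  0.68])), (-130, array([-0.03,  0.85,  1.7 , -0.03,  2.34,  2.42]))]
-180 10 180 [-0.45  1.02  1.5  -0.48  1.95  1.3 ] 0.09 [(130, array([-0.03,  0.85,  1.7 , -0.03,  2.34, -2.46])), (-130, array([-0.03,  0.85,  1.7 , -0.03,  2.34, -0.72]))]
-180 20 0 [-0.45  0.95  1.56 -0.44  1.8  -1.84] 0.13 [(130, array([-0.03,  0.79,  1.71, -0.03,  2.22,  0.68])), (-130, array([-0.03,  0.79,  1.71, -0.03,  2.22,  2.42]))]
-180 20 180 [-0.45  0.95  1.56 -0.44  1.8   1.3 ] 0.13 [(130, array([-0.03,  0.79,  1.71, -0.03,  2.22, -2.46])), (-130, array([-0.03,  0.79,  1.71, -0.03,  2.22, -0.72]))]
-180 30 0 [-0.47  0.87  1.61 -0.4   1.65 -1.85] 0.17 [(130, array([-0.03,  0.71,  1.73, -0.03,  2.09,  0.68])), (-130, array([-0.03,  0.71,  1.73, -0.03,  2.09,  2.42]))]
-180 30 180 [-0.47  0.87  1.61 -0.4   1.65  1.29] 0.17 [(130, array([-0.03,  0.71,  1.73, -0.03,  2.09, -2.46])), (-130, array([-0.03,  0.71,  1.73, -0.03,  2.09, -0.72]))]
-165 10 0 [-0.38  0.99  1.58 -0.66  1.86 -1.91] 0.09 [(130, array([ 
[... 16335 characters left out ...]
 2.32, -0.59]))]
165 20 0 [-0.53  0.97  1.51 -0.26  1.87 -1.74] 0.13 [(130, array([-0.12,  0.78,  1.72,  0.18,  2.2 ,  0.81])), (-130, array([-0.12,  0.78,  1.72,  0.18,  2.2 ,  2.55]))]
165 20 180 [-0.53  0.97  1.51 -0.26  1.87  1.4 ] 0.13 [(130, array([-0.12,  0.78,  1.72,  0.18,  2.2 , -2.34])), (-130, array([-0.12,  0.78,  1.72,  0.18,  2.2 , -0.59]))]
165 30 0 [-0.53  0.89  1.57 -0.24  1.71 -1.74] 0.17 [(130, array([-0.12,  0.71,  1.75,  0.16,  2.08,  0.8 ])), (-130, array([-0.12,  0.71,  1.75,  0.16,  2.08,  2.55]))]
165 30 180 [-0.53  0.89  1.57 -0.24  1.71  1.4 ] 0.17 [(130, array([-0.12,  0.71,  1.75,  0.16,  2.08, -2.34])), (-130, array([-0.12,  0.71,  1.75,  0.16,  2.08, -0.59]))]
```

```bash
cat >> ik.py <<'E'
def gp(xyz,psi,bt,rl=0):
    R=pose(psi,bt,rl);return np.array(xyz)-.003*R.apply([0,0,1]),R
E
python3 - <<'E'
from ik import *
def show(n,xyz,*a):
    x,R=gp(xyz,*a);q=ik(x,R);print(n,a,ok(q),None if q is None else np.round(q,2));return x,R
show("grasp",[.471,-.319,.047],75,20)
A=show("A",[.40,-.2,.42],75,45);B=show("B",[.44,-.45,.12],75,20)
for ps in(60,75,90):
  for r in(0,145): show("pour",[.445,.02,.18],ps,0,r)
show("mid",[.40,.0,.3],60,10);
for ps in(0,15,30,45,60,90): show("tray",[.523,.288,.05],ps,20);show("trayup",[.50,.25,.25],ps,20)
cmd(*A);s=dict(position=A[0],orientation=A[1].as_quat());cmd(*B,s)
E
```

```text
grasp (75, 20) True [-0.96  0.86  1.76  0.8   1.57 -1.18]
A (75, 45) True [-0.85 -0.05  2.02  0.63  1.66 -0.69]
B (75, 20) True [-1.09  0.84  1.59  0.71  1.77 -1.1 ]
pour (60, 0, 0) True [-0.61  0.57  2.37  1.48  1.59 -1.38]
pour (60, 0, 145) True [-0.61  0.57  2.37  1.48  1.59  1.15]
pour (75, 0, 0) True [-0.58  0.6   2.26  1.26  1.66 -1.3 ]
pour (75, 0, 145) True [-0.58  0.6   2.26  1.26  1.66  1.23]
pour (90, 0, 0) True [-0.52  0.64  2.15  1.08  1.75 -1.26]
pour (90, 0, 145) True [-0.52  0.64  2.15  1.08  1.75  1.27]
mid (60, 10) True [-0.72  0.08  2.47  1.31  1.54 -0.99]
tray (0, 20) True [ 0.73  0.7   2.29  3.91  1.11 -1.68]
trayup (0, 20) True [ 0.69  0.13  2.44  4.1   0.82 -2.06]
tray (15, 20) True [ 0.59  0.7   2.34  3.49  1.13 -1.61]
trayup (15, 20) True [ 0.54  0.08  2.5   3.55  0.69 -1.8 ]
tray (30, 20) True [ 0.43  0.7   2.36  3.04  1.14 -1.56]
trayup (30, 20) True [ 0.35  0.07  2.51  2.87  0.67 -1.42]
tray (45, 20) True [ 0.27  0.7   2.34  2.6   1.13 -1.51]
trayup (45, 20) True [ 0.18  0.1   2.48  2.29  0.79 -1.12]
tray (60, 20) True [ 0.15  0.7   2.27  2.19  1.12 -1.43]
trayup (60, 20) True [ 0.06  0.16  2.4   1.87  0.96 -0.98]
tray (90, 20) True [ 0.06  0.75  2.07  1.51  1.22 -1.23]
trayup (90, 20) True [-0.02  0.31  2.18  1.34  1.3  -0.9 ]
lin [-1.186  0.158 -0.326] rot [-0.741  0.435  0.778]
lin [-1.256  0.344  0.163] rot [-0.     0.556  0.   ]
```

Call:
play_rows --rows '[{"hand": 1,"linear": [-0.9,0.12,-0.25],"delta_rot": [-0.741,0.435,0.778]},{"hand": 1,"linear": [-0.9,0.12,-0.25],"delta_rot": [-0.741,0.435,0.778]},{"hand": 1,"linear": [-0.9,0.12,-0.25],"delta_rot": [-0.741,0.435,0.778]},{"hand": 1,"linear": [-0.9,0.12,-0.25],"delta_rot": [-0.741,0.435,0.778]},{"hand": 1,"linear": [-0.9,0.12,-0.25],"delta_rot": [-0.741,0.435,0.778]},{"hand": 1,"linear": [-0.9,0.12,-0.25],"delta_rot": [-0.741,0.435,0.778]},{"hand": 1,"linear": [-0.9,0.12,-0.25],"delta_rot": [-0.741,0.435,0.778]},{"hand": 1,"linear": [-0.9,0.12,-0.25],"delta_rot": [-0.741,0.435,0.778]}]'

```text
time: 3.72
position: [0.3441, -0.1339, 0.4427]
orientation: [0.732, 0.563, 0.304, -0.233]
force: [-0.5, -0.1, -0.3]
grip_width: 0.0909
gripper_force: 0.0
```

```bash
python3 - <<'E'
from ik import *
log();cmd(*gp([.43,-.44,.18],75,20))
E
```

```text
3.73 [-0.846 -0.244  2.146  0.638  1.711 -0.651] [ 0.3441 -0.1339  0.4427] [ 0.732  0.563  0.304 -0.233] [-0.5 -0.1 -0.3] 0.0909
lin [-1.269  0.538 -0.035] rot [-0.001  0.555  0.002]
```

Call:
play_rows --rows '[{"hand": 1,"linear": [-0.95,0.4,-0.03],"delta_rot": [0,0.555,0]},{"hand": 1,"linear": [-0.95,0.4,-0.03],"delta_rot": [0,0.555,0]},{"hand": 1,"linear": [-0.95,0.4,-0.03],"delta_rot": [0,0.555,0]},{"hand": 1,"linear": [-0.95,0.4,-0.03],"delta_rot": [0,0.555,0]},{"hand": 1,"linear": [-0.95,0.4,-0.03],"delta_rot": [0,0.555,0]},{"hand": 1,"linear": [-0.95,0.4,-0.03],"delta_rot": [0,0.555,0]},{"hand": 1,"linear": [-0.95,0.4,-0.03],"delta_rot": [0,0.555,0]}]'

```text
time: 4.6
position: [0.4066, -0.3664, 0.247]
orientation: [0.649, 0.499, 0.456, -0.349]
force: [-0.2, 0.6, 0.7]
grip_width: 0.0909
gripper_force: 0.0
```

```bash
python3 - <<'E'
from ik import *
log();R=pose(75,20,0);t=np.array([.471,-.319,.047])-.14*R.apply([0,0,1])
cmd(t,R);cmd(t-[0,0,.0],R)
E
```

```text
4.6 [-1.074  0.548  1.809  0.729  1.813 -1.048] [ 0.4066 -0.3664  0.247 ] [ 0.649  0.499  0.456 -0.349] [-0.2  0.6  0.7] 0.0909
lin [-0.555  0.166 -0.044] rot [ 0.001 -0.001  0.002]
lin [-0.555  0.166 -0.044] rot [ 0.001 -0.001  0.002]
```

Call:
play_rows --rows '[{"hand": 1,"linear": [-0.555,0.166,-0.044],"delta_rot": [0,0,0]},{"hand": 1,"linear": [-0.555,0.166,-0.044],"delta_rot": [0,0,0]},{"hand": 1,"linear": [-0.555,0.166,-0.044],"delta_rot": [0,0,0]},{"hand": 1,"linear": [-0.555,0.166,-0.044],"delta_rot": [0,0,0]},{"hand": 1,"linear": [-0.555,0.166,-0.044],"delta_rot": [0,0,0]}]'

```text
time: 5.22
position: [0.4365, -0.446, 0.0979]
orientation: [0.65, 0.499, 0.456, -0.348]
force: [0.1, 0.2, 0.4]
grip_width: 0.091
gripper_force: 0.0
```

```bash
python3 - <<'E'
from ik import *
log();R=pose(75,20,0)
I=arm.get_image("wrist");c=arm.calibration("wrist");cv2.imwrite("pics/w1.png",I)
print(proj(c,[[.471,-.319,.0],[.471,-.319,.07],[.471,-.319,.045]]))
h=cv2.cvtColor(I,cv2.COLOR_BGR2HSV);m=cv2.inRange(h,(105,120,30),(130,255,255));k=big(m,(0,0,640,480));print(cv2.boundingRect(k))
cmd(*gp([.471,-.319,.047],75,20))
E
```

```text
5.22 [-1.09   0.862  1.595  0.703  1.743 -1.124] [ 0.4365 -0.446   0.0979] [ 0.65   0.499  0.456 -0.348] [0.1 0.2 0.4] 0.091
[[319.71015952 284.47030698]
 [320.05048399 206.46131286]
 [319.91828727 236.76337479]]
(275, 182, 99, 128)
lin [-0.01   0.     0.461] rot [0.003 0.001 0.004]
```

View pics/w1.png

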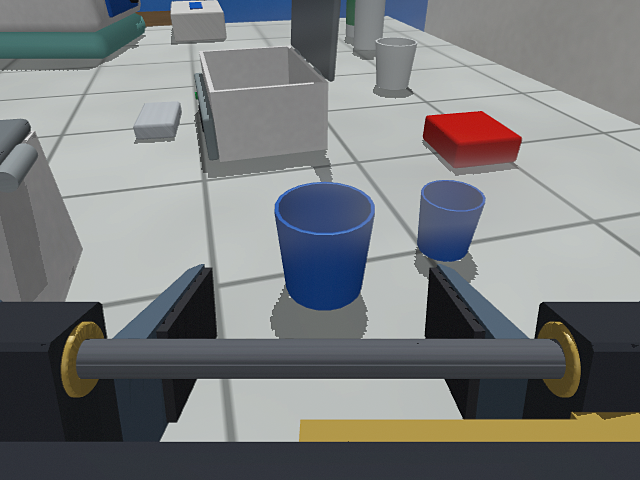

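The wrist view shows the blue cup between the jaws, centred at column ~324, about 3 mm right of where I predicted. The small decoy is at (450,218), clear of the right finger. I go in with a 3 mm correction.

Call:
play_rows --rows '[{"hand": 1,"linear": [-0.01,0.01,0.15],"delta_rot": [0,0,0]},{"hand": 1,"linear": [-0.01,0.01,0.3],"delta_rot": [0,0,0]},{"hand": 1,"linear": [-0.01,0.01,0.4],"delta_rot": [0,0,0]},{"hand": 1,"linear": [-0.01,0.01,0.46],"delta_rot": [0,0,0]},{"hand": 1,"linear": [-0.01,0.01,0.46],"delta_rot": [0,0,0]},{"hand": 0.3,"linear": [-0.01,0.01,0.46],"delta_rot": [0,0,0]},{"hand": -1,"linear": [-0.01,0.01,0.46],"delta_rot": [0,0,0]},{"hand": -1,"linear": [-0.01,0.01,0.46],"delta_rot": [0,0,0]}]' --newtons 20

```text
time: 6.28
position: [0.4725, -0.3239, 0.0461]
orientation: [0.65, 0.498, 0.456, -0.348]
force: [-1.7, -1.3, 4.2]
grip_width: 0.0651
gripper_force: 19.9
```

Call:
play_rows --rows '[{"hand": -1,"linear": [0,0,0],"delta_rot": [0,0,0]},{"hand": -1,"linear": [0,0,0],"delta_rot": [0,0,0]},{"hand": -1,"linear": [0,0,0],"delta_rot": [0,0,0]}]'

```text
time: 6.65
position: [0.4727, -0.3235, 0.0462]
orientation: [0.65, 0.498, 0.456, -0.348]
force: [-1.7, -3.4, 4.5]
grip_width: 0.0654
gripper_force: 19.8
```

```bash
python3 - <<'E'
from ik import *
s=log();print(s['gripper_force']);p=s['position']
cmd(p+[0,0,.16],pose(75,20,0))
E
```

```text
6.65 [-0.96   0.866  1.754  0.807  1.574 -1.18 ] [ 0.4727 -0.3235  0.0462] [ 0.65   0.498  0.456 -0.348] [-1.7 -3.4  4.5] 0.0654
19.796779503903963
lin [ 0.501  0.001 -0.182] rot [ 0.004 -0.001  0.001]
```

Call:
play_rows --rows '[{"hand": -1,"linear": [0.06,0,-0.02],"delta_rot": [0,0,0]},{"hand": -1,"linear": [0.15,0,-0.055],"delta_rot": [0,0,0]},{"hand": -1,"linear": [0.27,0,-0.1],"delta_rot": [0,0,0]},{"hand": -1,"linear": [0.4,0,-0.146],"delta_rot": [0,0,0]},{"hand": -1,"linear": [0.5,0,-0.182],"delta_rot": [0,0,0]},{"hand": -1,"linear": [0.5,0,-0.182],"delta_rot": [0,0,0]}]'

```text
time: 7.4
position: [0.4728, -0.3238, 0.2081]
orientation: [0.65, 0.499, 0.456, -0.346]
force: [0.3, 0.1, -2.1]
grip_width: 0.065
gripper_force: 20.0
```

```bash
python3 - <<'E'
from ik import *
s=log();print(s['gripper_force'])
cmd(*gp([.445,.02,.22],75,20))
s=dict(zip(('position','orientation'),(lambda a:(a[0],a[1].as_quat()))(gp([.445,.02,.22],75,20))))
cmd(*gp([.445,.02,.185],75,0,75),s)
I=arm.get_image("scene");cv2.imwrite("pics/s1.png",I[100:340,120:440].repeat(2,0).repeat(2,1))
E
```

```text
7.4 [-0.96   0.605  1.808  0.818  1.714 -1.032] [ 0.4728 -0.3238  0.2081] [ 0.65   0.499  0.456 -0.346] [ 0.3  0.1 -2.1] 0.065
19.988954249620292
lin [ 0.411 -0.389  0.992] rot [0.005 0.003 0.005]
lin [-0.113  0.     0.041] rot [0.291 0.379 1.649]
```

View pics/s1.png

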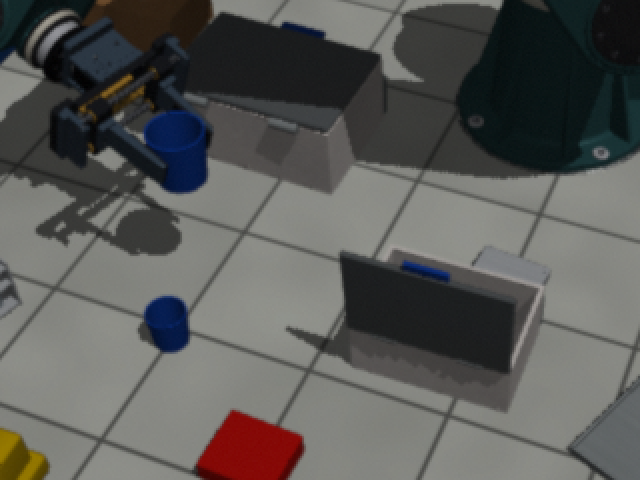

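The picture shows the cup held upright above the bench, with the decoy and the other things untouched. Next I carry it over the box.

Call:
play_rows --rows '[{"hand": -1,"linear": [0.04,-0.04,0.1],"delta_rot": [0,0,0]},{"hand": -1,"linear": [0.1,-0.09,0.24],"delta_rot": [0,0,0]},{"hand": -1,"linear": [0.17,-0.16,0.41],"delta_rot": [0,0,0]},{"hand": -1,"linear": [0.24,-0.23,0.58],"delta_rot": [0,0,0]},{"hand": -1,"linear": [0.31,-0.29,0.75],"delta_rot": [0,0,0]},{"hand": -1,"linear": [0.37,-0.35,0.89],"delta_rot": [0,0,0]},{"hand": -1,"linear": [0.41,-0.39,0.98],"delta_rot": [0,0,0]},{"hand": -1,"linear": [0.41,-0.39,1.0],"delta_rot": [0,0,0]}]'

```text
time: 8.45
position: [0.4428, 0.0218, 0.2179]
orientation: [0.65, 0.498, 0.455, -0.349]
force: [0.3, -0.1, -1.6]
grip_width: 0.0648
gripper_force: 20.0
```

```bash
python3 - <<'E'
from ik import *
log()
def nx(a,b):cmd(*gp(*b),dict(zip(('position','orientation'),(lambda a:(a[0],a[1].as_quat()))(gp(*a)))))
P=[([.445,.03,.19],90,10,40),([.445,.03,.185],90,0,80),([.445,.03,.18],90,0,115),([.445,.03,.18],90,0,145)]
cmd(*gp(*P[0]))
for a,b in zip(P,P[1:]):nx(a,b)
u=np.array([np.cos(np.radians(20)),0,-np.sin(np.radians(20))])
for p in P: print(np.round(pose(*p[1:]).apply(u),2))
E
```

```text
8.45 [-0.54   0.3    2.312  1.159  1.405 -1.056] [0.4428 0.0218 0.2179] [ 0.65   0.498  0.455 -0.349] [ 0.3 -0.1 -1.6] 0.0648
lin [-0.079  0.003  0.049] rot [0.385 0.098 0.795]
lin [-0.014  0.012  0.003] rot [0.196 0.113 0.887]
lin [-0.003  0.016 -0.   ] rot [0.    0.    0.778]
lin [0. 0. 0.] rot [0.    0.    0.667]
[ 0.6  -0.21  0.77]
[ 0.93 -0.34  0.16]
[ 0.85 -0.34 -0.4 ]
[ 0.54 -0.34 -0.77]
```

Call:
play_rows --rows '[{"hand": -1,"linear": [-0.02,0,0.012],"delta_rot": [0.1,0.025,0.2]},{"hand": -1,"linear": [-0.04,0,0.025],"delta_rot": [0.2,0.05,0.4]},{"hand": -1,"linear": [-0.06,0,0.037],"delta_rot": [0.29,0.075,0.6]},{"hand": -1,"linear": [-0.079,0.003,0.049],"delta_rot": [0.385,0.098,0.795]},{"hand": -1,"linear": [-0.079,0.003,0.049],"delta_rot": [0.385,0.098,0.795]}]'

```text
time: 9.07
position: [0.4467, 0.0248, 0.1898]
orientation: [0.695, 0.323, 0.273, -0.582]
force: [0.4, -0.4, -0.7]
grip_width: 0.0647
gripper_force: 20.0
```

Call:
play_rows --rows '[{"hand": -1,"linear": [-0.003,0.003,0],"delta_rot": [0.05,0.03,0.22]},{"hand": -1,"linear": [-0.006,0.006,0],"delta_rot": [0.1,0.06,0.44]},{"hand": -1,"linear": [-0.01,0.01,0.003],"delta_rot": [0.15,0.09,0.66]},{"hand": -1,"linear": [-0.014,0.012,0.003],"delta_rot": [0.196,0.113,0.887]},{"hand": -1,"linear": [-0.014,0.012,0.003],"delta_rot": [0.196,0.113,0.887]}]'

```text
time: 9.7
position: [0.4463, 0.025, 0.1853]
orientation: [0.705, 0.062, 0.065, -0.703]
force: [0.1, 0.4, -0.7]
grip_width: 0.0653
gripper_force: 20.0
```

```bash
python3 - <<'E'
from ik import *
log();cmd(*gp([.445,.03,.18],90,0,115))
E
```

```text
9.7 [-0.509  0.624  2.155  1.093  1.741  0.141] [0.4463 0.025  0.1853] [ 0.705  0.062  0.065 -0.703] [ 0.1  0.4 -0.7] 0.0653
lin [-0.008  0.017  0.007] rot [ 0.002 -0.005  0.784]
```

Call:
play_rows --rows '[{"hand": -1,"linear": [-0.001,0.002,0],"delta_rot": [0,0,0.1]},{"hand": -1,"linear": [-0.002,0.004,0],"delta_rot": [0,0,0.2]},{"hand": -1,"linear": [-0.003,0.006,0],"delta_rot": [0,0,0.3]},{"hand": -1,"linear": [-0.004,0.008,0],"delta_rot": [0,0,0.4]},{"hand": -1,"linear": [-0.005,0.01,0],"delta_rot": [0,0,0.5]},{"hand": -1,"linear": [-0.006,0.013,0],"delta_rot": [0,0,0.6]},{"hand": -1,"linear": [-0.007,0.015,0],"delta_rot": [0,0,0.7]},{"hand": -1,"linear": [-0.008,0.017,0],"delta_rot": [0,0,0.78]}]'

```text
time: 10.7
position: [0.4452, 0.0249, 0.1804]
orientation: [0.692, -0.152, -0.15, -0.69]
force: [-0.4, 0.3, -0.3]
grip_width: 0.065
gripper_force: 19.9
```

Call:
play_rows --rows '[{"hand": -1,"linear": [0,0,0],"delta_rot": [0,0,0.1]},{"hand": -1,"linear": [0,0,0],"delta_rot": [0,0,0.2]},{"hand": -1,"linear": [0,0,0],"delta_rot": [0,0,0.3]},{"hand": -1,"linear": [0,0,0],"delta_rot": [0,0,0.4]},{"hand": -1,"linear": [0,0,0],"delta_rot": [0,0,0.55]},{"hand": -1,"linear": [0,0,0],"delta_rot": [0,0,0.7]},{"hand": -1,"linear": [0,0,0],"delta_rot": [0,0,0.8]},{"hand": -1,"linear": [0,0,0],"delta_rot": [0,0,0.9]}]'

```text
time: 11.7
position: [0.4452, 0.025, 0.1805]
orientation: [0.596, -0.382, -0.38, -0.595]
force: [0.4, 0.0, -0.5]
grip_width: 0.0648
gripper_force: 19.9
```

Call:
play_rows --rows '[{"hand": -1,"linear": [0,0,0],"delta_rot": [0,0,0]},{"hand": -1,"linear": [0,0,0],"delta_rot": [0,0,0]},{"hand": -1,"linear": [0,0,0],"delta_rot": [0,0,0]},{"hand": -1,"linear": [0,0,0],"delta_rot": [0,0,0]}]'

```text
time: 12.2
position: [0.4451, 0.0252, 0.1802]
orientation: [-0.595, 0.383, 0.381, 0.595]
force: [-0.5, 1.0, -0.8]
grip_width: 0.0647
gripper_force: 19.9
```

```bash
python3 - <<'E'
from ik import *
log()
a=arm.get_image("top")[140:310,200:400];b=arm.get_image("wrist")
a=cv2.resize(a,None,fx=2,fy=2);cv2.imwrite("pics/p1.png",np.hstack([a,cv2.resize(b,(453,340))])[:, :800])
E
```

```text
12.2 [-0.509  0.635  2.154  1.09   1.738  1.453] [0.4451 0.0252 0.1802] [-0.595  0.383  0.381  0.595] [-0.5  1.  -0.8] 0.0647
```

View pics/p1.png

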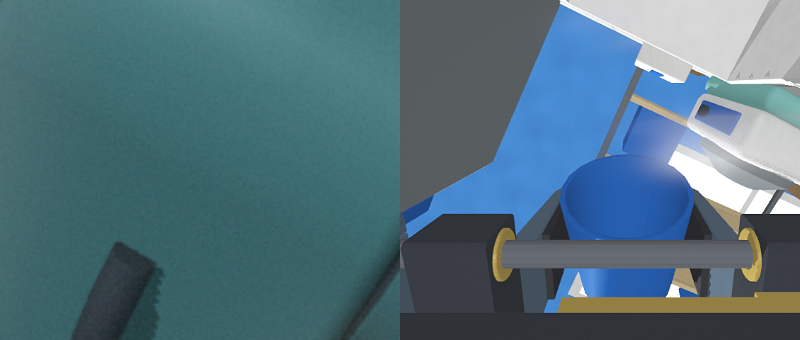

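The wrist view shows the cup's interior from behind, with no purple visible. The top view is blocked by the arm. I tip a little further with a small shake, then return upright.

Call:
play_rows --rows '[{"hand": -1,"linear": [0,0,0],"delta_rot": [0,0,0.15]},{"hand": -1,"linear": [0,0,0],"delta_rot": [0,0,0.3]},{"hand": -1,"linear": [0,0,0],"delta_rot": [0,0,0.1]},{"hand": -1,"linear": [0,0,0],"delta_rot": [0,0,0.3]},{"hand": -1,"linear": [0,0,0],"delta_rot": [0,0,0.3]},{"hand": -1,"linear": [0,0,0],"delta_rot": [0,0,0]},{"hand": -1,"linear": [0,0,0],"delta_rot": [0,0,-0.2]},{"hand": -1,"linear": [0,0,0],"delta_rot": [0,0,-0.4]}]'

```text
time: 13.3
position: [0.4451, 0.0252, 0.1802]
orientation: [-0.649, 0.283, 0.281, 0.649]
force: [0.6, -0.6, -1.5]
grip_width: 0.065
gripper_force: 19.9
```

```bash
python3 - <<'E'
from ik import *
log();s=arm.state()
cmd(*gp([.445,.025,.21],90,0,110));
def nx(a,b):cmd(*gp(*b),dict(zip(('position','orientation'),(lambda a:(a[0],a[1].as_quat()))(gp(*a)))))
P=[([.445,.025,.21],90,0,110),([.42,.02,.24],82,7,70),([.40,.0,.27],75,13,35),([.38,-.02,.32],60,20,0),([.44,.12,.30],60,20,0),([.50,.25,.25],45,20,0),([.523,.288,.08],45,20,0)]
for a,b in zip(P,P[1:]):
    nx(a,b);x,R=gp(*b);q=ik(x,R);print(ok(q),np.round(q,2))
E
```

```text
13.3 [-0.509  0.635  2.154  1.09   1.738  1.13 ] [0.4451 0.0252 0.1802] [-0.649  0.283  0.281  0.649] [ 0.6 -0.6 -1.5] 0.065
lin [-0.073 -0.068 -0.011] rot [-0.001 -0.003 -0.599]
lin [-0.114 -0.066 -0.016] rot [-0.158  0.181 -0.875]
True [-0.58  0.39  2.28  1.12  1.65  0.07]
lin [-0.023 -0.105 -0.087] rot [-0.202  0.041 -0.749]
True [-0.67  0.22  2.35  1.11  1.59 -0.44]
lin [ 0.091 -0.124 -0.117] rot [-0.356 -0.052 -0.678]
True [-0.77 -0.09  2.46  1.15  1.49 -0.82]
lin [ 0.11  -0.06   0.497] rot [0. 0. 0.]
True [-0.32 -0.06  2.48  1.48  1.18 -0.8 ]
lin [ 0.006 -0.046  0.504] rot [-0.313 -0.     0.114]
True [ 0.18  0.1   2.48  2.29  0.79 -1.12]
lin [-0.483 -0.035  0.329] rot [0. 0. 0.]
True [ 0.27  0.62  2.36  2.59  1.08 -1.48]
```

Call:
play_rows --rows '[{"hand": -1,"linear": [-0.02,-0.02,0],"delta_rot": [0,0,-0.2]},{"hand": -1,"linear": [-0.05,-0.05,0],"delta_rot": [0,0,-0.4]},{"hand": -1,"linear": [-0.073,-0.068,-0.011],"delta_rot": [0,0,-0.6]},{"hand": -1,"linear": [-0.073,-0.068,-0.011],"delta_rot": [0,0,-0.6]}]'

```text
time: 13.8
position: [0.4455, 0.0218, 0.2104]
orientation: [0.696, -0.126, -0.124, -0.696]
force: [0.4, -0.2, -1.1]
grip_width: 0.0653
gripper_force: 19.9
```

Call:
play_rows --rows '[{"hand": -1,"linear": [-0.03,-0.02,0],"delta_rot": [-0.04,0.045,-0.22]},{"hand": -1,"linear": [-0.06,-0.03,-0.01],"delta_rot": [-0.08,0.09,-0.44]},{"hand": -1,"linear": [-0.09,-0.05,-0.01],"delta_rot": [-0.12,0.135,-0.66]},{"hand": -1,"linear": [-0.114,-0.066,-0.016],"delta_rot": [-0.158,0.181,-0.875]},{"hand": -1,"linear": [-0.114,-0.066,-0.016],"delta_rot": [-0.158,0.181,-0.875]}]'

```text
time: 14.42
position: [0.4199, 0.0172, 0.2408]
orientation: [0.746, 0.074, 0.157, -0.643]
force: [0.2, 0.6, -0.4]
grip_width: 0.0653
gripper_force: 20.0
```

Call:
play_rows --rows '[{"hand": -1,"linear": [-0.01,-0.03,-0.02],"delta_rot": [-0.05,0.01,-0.2]},{"hand": -1,"linear": [-0.01,-0.05,-0.04],"delta_rot": [-0.1,0.02,-0.38]},{"hand": -1,"linear": [-0.02,-0.08,-0.06],"delta_rot": [-0.15,0.03,-0.57]},{"hand": -1,"linear": [-0.023,-0.105,-0.087],"delta_rot": [-0.202,0.041,-0.749]},{"hand": -1,"linear": [-0.023,-0.105,-0.087],"delta_rot": [-0.202,0.041,-0.749]}]'

```text
time: 15.05
position: [0.4004, -0.0029, 0.2711]
orientation: [0.738, 0.263, 0.353, -0.511]
force: [-1.3, 0.1, 0.1]
grip_width: 0.0651
gripper_force: 20.0
```

```bash
python3 - <<'E'
from ik import *
log();cmd(*gp([.38,-.02,.32],60,20,0))
E
```

```text
15.05 [-0.664  0.214  2.352  1.111  1.587 -0.421] [ 0.4004 -0.0029  0.2711] [ 0.738  0.263  0.353 -0.511] [-1.3  0.1  0.1] 0.0651
lin [ 0.085 -0.127 -0.117] rot [-0.355 -0.046 -0.695]
```

Call:
play_rows --rows '[{"hand": -1,"linear": [0.02,-0.03,-0.03],"delta_rot": [-0.09,-0.01,-0.18]},{"hand": -1,"linear": [0.04,-0.06,-0.06],"delta_rot": [-0.18,-0.02,-0.36]},{"hand": -1,"linear": [0.06,-0.09,-0.09],"delta_rot": [-0.27,-0.035,-0.53]},{"hand": -1,"linear": [0.085,-0.127,-0.117],"delta_rot": [-0.355,-0.046,-0.695]},{"hand": -1,"linear": [0.085,-0.127,-0.117],"delta_rot": [-0.355,-0.046,-0.695]}]'

```text
time: 15.68
position: [0.3782, -0.022, 0.3211]
orientation: [0.709, 0.409, 0.497, -0.287]
force: [0.2, 0.3, -0.8]
grip_width: 0.0647
gripper_force: 20.0
```

```bash
python3 - <<'E'
from ik import *
log();cmd(*gp([.44,.12,.30],60,20,0))
a=arm.get_image("top")[150:270,240:380];b=arm.get_image("wrist");s=arm.get_image("scene")[200:320,265:415]
a=cv2.resize(a,(397,340));s=cv2.resize(s,(400,340))
cv2.imwrite("pics/p2.png",np.vstack([np.hstack([a,s]),np.hstack([cv2.resize(b,(340,255)),np.zeros((255,457,3),np.uint8)])]))
for n in("top","scene"):
    h=cv2.cvtColor(arm.get_image(n),cv2.COLOR_BGR2HSV);m=cv2.inRange(h,(135,80,30),(165,255,255));N,_,st,ce=cv2.connectedComponentsWithStats(m)
    print(n,[(np.round(ce[i]).tolist(),int(st[i,4])) for i in range(1,N) if st[i,4]>5])
E
```

```text
15.68 [-0.772 -0.088  2.457  1.154  1.488 -0.825] [ 0.3782 -0.022   0.3211] [ 0.709  0.409  0.497 -0.287] [ 0.2  0.3 -0.8] 0.0647
lin [ 0.109 -0.059  0.496] rot [ 0.    -0.001  0.   ]
top [([592.0, 92.0], 80), ([610.0, 97.0], 82), ([590.0, 105.0], 77), ([607.0, 111.0], 79), ([601.0, 137.0], 80), ([581.0, 146.0], 78), ([598.0, 151.0], 79), ([305.0, 207.0], 34), ([320.0, 207.0], 30), ([341.0, 206.0], 36), ([273.0, 219.0], 6), ([336.0, 221.0], 38), ([325.0, 223.0], 42)]
scene [([88.0, 228.0], 59), ([77.0, 235.0], 59), ([98.0, 234.0], 63), ([60.0, 255.0], 134), ([43.0, 259.0], 66), ([53.0, 267.0], 71)]
```

View pics/p2.png

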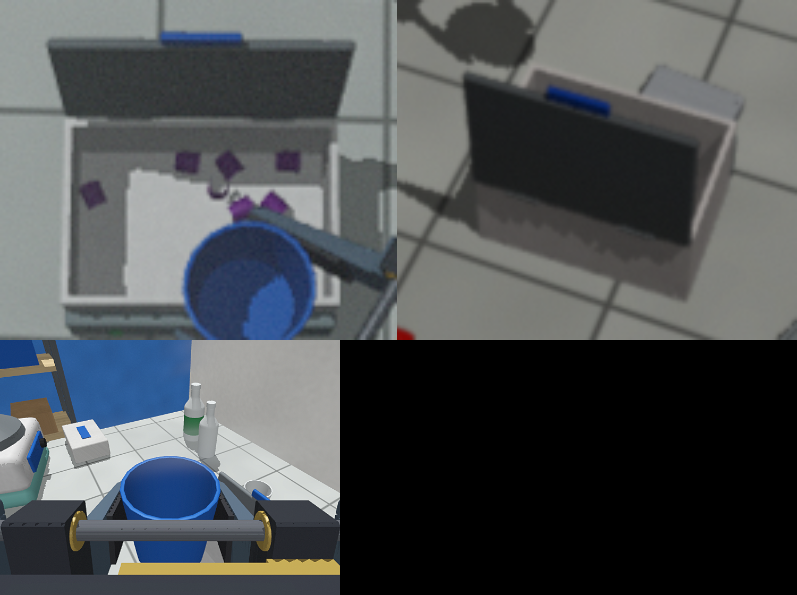

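The top view shows all seven stoppers inside the box and the cup empty and upright. Now to the tray.

Call:
play_rows --rows '[{"hand": -1,"linear": [0.02,-0.01,0.1],"delta_rot": [0,0,0]},{"hand": -1,"linear": [0.06,-0.03,0.27],"delta_rot": [0,0,0]},{"hand": -1,"linear": [0.09,-0.05,0.42],"delta_rot": [0,0,0]},{"hand": -1,"linear": [0.11,-0.06,0.5],"delta_rot": [0,0,0]},{"hand": -1,"linear": [0.11,-0.06,0.5],"delta_rot": [0,0,0]}]'

```text
time: 16.55
position: [0.4385, 0.1204, 0.2999]
orientation: [0.708, 0.411, 0.497, -0.288]
force: [0.1, 0.2, -0.4]
grip_width: 0.0651
gripper_force: 20.0
```

Call:
play_rows --rows '[{"hand": -1,"linear": [0,-0.01,0.1],"delta_rot": [-0.06,0,0.02]},{"hand": -1,"linear": [0,-0.02,0.25],"delta_rot": [-0.15,0,0.06]},{"hand": -1,"linear": [0.006,-0.04,0.4],"delta_rot": [-0.25,0,0.09]},{"hand": -1,"linear": [0.006,-0.046,0.5],"delta_rot": [-0.313,0,0.114]},{"hand": -1,"linear": [0.006,-0.046,0.5],"delta_rot": [-0.313,0,0.114]}]'

```text
time: 17.18
position: [0.4974, 0.2497, 0.25]
orientation: [0.756, 0.315, 0.53, -0.22]
force: [-1.7, 0.4, -0.5]
grip_width: 0.0654
gripper_force: 20.0
```

```bash
python3 - <<'E'
from ik import *
log();cmd(*gp([.523,.288,.075],45,20,0))
E
```

```text
17.18 [ 0.182  0.1    2.476  2.291  0.792 -1.13 ] [0.4974 0.2497 0.25  ] [ 0.756  0.315  0.53  -0.22 ] [-1.7  0.4 -0.5] 0.0654
lin [-0.497 -0.031  0.331] rot [-0.003 -0.001  0.004]
```

```bash
python3 - <<'E'
from ik import *
a=gp([.505,.27,.2],18,20,0);cmd(*a);print(np.round(ik(*a),2))
s=dict(position=a[0],orientation=a[1].as_quat());b=gp([.523,.288,.07],18,20,0);cmd(*b,s);print(np.round(ik(*b),2))
E
```

```text
lin [-0.134 -0.034  0.11 ] rot [-0.567 -0.002  0.209]
[ 0.54  0.24  2.47  3.44  0.81 -1.7 ]
lin [-0.381 -0.039  0.219] rot [0. 0. 0.]
[ 0.56  0.64  2.37  3.4   1.09 -1.61]
```

Call:
play_rows --rows '[{"hand": -1,"linear": [-0.02,-0.01,0.02],"delta_rot": [-0.1,0,0.035]},{"hand": -1,"linear": [-0.05,-0.01,0.04],"delta_rot": [-0.2,0,0.07]},{"hand": -1,"linear": [-0.07,-0.02,0.06],"delta_rot": [-0.3,0,0.11]},{"hand": -1,"linear": [-0.1,-0.02,0.08],"delta_rot": [-0.43,0,0.16]},{"hand": -1,"linear": [-0.134,-0.034,0.11],"delta_rot": [-0.567,-0.002,0.209]},{"hand": -1,"linear": [-0.134,-0.034,0.11],"delta_rot": [-0.567,-0.002,0.209]},{"hand": -1,"linear": [-0.134,-0.034,0.11],"delta_rot": [-0.567,-0.002,0.209]}]'

```text
time: 18.05
position: [0.5032, 0.2674, 0.2025]
orientation: [0.808, 0.129, 0.568, -0.09]
force: [-0.3, -0.8, 0.4]
grip_width: 0.0648
gripper_force: 20.0
```

Call:
play_rows --rows '[{"hand": -1,"linear": [-0.08,-0.01,0.05],"delta_rot": [0,0,0]},{"hand": -1,"linear": [-0.18,-0.02,0.1],"delta_rot": [0,0,0]},{"hand": -1,"linear": [-0.28,-0.03,0.16],"delta_rot": [0,0,0]},{"hand": -1,"linear": [-0.35,-0.035,0.2],"delta_rot": [0,0,0]},{"hand": -1,"linear": [-0.38,-0.039,0.219],"delta_rot": [0,0,0]},{"hand": -1,"linear": [-0.38,-0.039,0.219],"delta_rot": [0,0,0]}]'

```text
time: 18.8
position: [0.5216, 0.2853, 0.0726]
orientation: [0.809, 0.127, 0.567, -0.089]
force: [-0.5, -0.4, -0.6]
grip_width: 0.0652
gripper_force: 20.0
```

```bash
python3 - <<'E'
from ik import *
s=log();x,R=gp([.523,.288,0],18,20,0);x[2]=.0500;cmd(x,R)
E
```

```text
18.8 [ 0.555  0.638  2.368  3.4    1.093 -1.608] [0.5216 0.2853 0.0726] [ 0.809  0.127  0.567 -0.089] [-0.5 -0.4 -0.6] 0.0652
lin [-0.072 -0.007  0.024] rot [ 0.003 -0.002 -0.   ]
```

Call:
play_rows --rows '[{"hand": -1,"linear": [-0.03,0,0.01],"delta_rot": [0,0,0]},{"hand": -1,"linear": [-0.055,0,0.02],"delta_rot": [0,0,0]},{"hand": -1,"linear": [-0.067,0,0.024],"delta_rot": [0,0,0]},{"hand": -1,"linear": [-0.072,0,0.024],"delta_rot": [0,0,0]},{"hand": -1,"linear": [-0.072,0,0.024],"delta_rot": [0,0,0]}]'

```text
time: 19.42
position: [0.5206, 0.2855, 0.0497]
orientation: [0.809, 0.128, 0.567, -0.089]
force: [-0.2, -0.9, -0.1]
grip_width: 0.0648
gripper_force: 20.0
```

Call:
play_rows --rows '[{"hand": -1,"linear": [-0.003,0,0.001],"delta_rot": [0,0,0]},{"hand": -1,"linear": [-0.005,0,0.002],"delta_rot": [0,0,0]},{"hand": -1,"linear": [-0.005,0,0.002],"delta_rot": [0,0,0]}]'

```text
time: 19.8
position: [0.521, 0.2857, 0.049]
orientation: [0.808, 0.127, 0.569, -0.089]
force: [-3.7, -1.7, 9.2]
grip_width: 0.0652
gripper_force: 19.7
```

Call:
play_rows --rows '[{"hand": -0.0,"linear": [0.002,0,-0.001],"delta_rot": [0,0,0]},{"hand": 0.6,"linear": [0.002,0,-0.001],"delta_rot": [0,0,0]},{"hand": 1,"linear": [0.002,0,-0.001],"delta_rot": [0,0,0]},{"hand": 1,"linear": [0.002,0,-0.001],"delta_rot": [0,0,0]},{"hand": 1,"linear": [0.002,0,-0.001],"delta_rot": [0,0,0]}]'

```text
time: 20.42
position: [0.5206, 0.2855, 0.0487]
orientation: [0.809, 0.127, 0.567, -0.089]
force: [0.7, -0.8, -0.1]
grip_width: 0.0912
gripper_force: 0.0
```

Call:
play_rows --rows '[{"hand": 1,"linear": [0,0,-0.04],"delta_rot": [0,0,0]},{"hand": 1,"linear": [0,0,-0.1],"delta_rot": [0,0,0]},{"hand": 1,"linear": [0,0,-0.2],"delta_rot": [0,0,0]},{"hand": 1,"linear": [0,0,-0.3],"delta_rot": [0,0,0]},{"hand": 1,"linear": [0,0,-0.38],"delta_rot": [0,0,0]},{"hand": 1,"linear": [0,0,-0.4],"delta_rot": [0,0,0]}]'

```text
time: 21.18
position: [0.4114, 0.2502, 0.09]
orientation: [0.809, 0.128, 0.567, -0.089]
force: [0.4, -0.9, 0.2]
grip_width: 0.091
gripper_force: 0.0
```

```bash
python3 - <<'E'
from ik import *
s=log()
a=arm.get_image("scene")[200:440,290:530];b=arm.get_image("wrist")
cv2.imwrite("pics/t1.png",np.hstack([cv2.resize(a,(300,300)),cv2.resize(b,(400,300))]))
def sh(*p):
    x,R=gp(*p);q=ik(x,R);print(p,ok(q),None if q is None else np.round(q,2))
# candidate lid-closing poses
th=np.radians([100,70,45,20,5])
for ps in(0,20,-20):
  for bt in (20,40,60,90):
    sh([.56,.008,.19],ps,bt,0);sh([.50,.008,.19],ps,bt,0);sh([.42,.008,.12],ps,bt,0)
E
```

```text
21.18 [ 0.664  0.583  2.561  3.494  1.225 -1.572] [0.4114 0.2502 0.09  ] [ 0.809  0.128  0.567 -0.089] [ 0.4 -0.9  0.2] 0.091
([0.56, 0.008, 0.19], 0, 20, 0) True [-0.05  0.25  2.51  3.08  0.84 -1.55]
([0.5, 0.008, 0.19], 0, 20, 0) True [-0.06  0.19  2.62  3.07  0.89 -1.55]
([0.42, 0.008, 0.12], 0, 20, 0) False [-0.08  0.48  2.71  3.06  1.27 -1.57]
([0.56, 0.008, 0.19], 0, 40, 0) False [-0.04  0.09  2.43  3.02  0.26 -1.48]
([0.5, 0.008, 0.19], 0, 40, 0) False [-0.05 -0.01  2.54  3.    0.26 -1.46]
([0.42, 0.008, 0.12], 0, 40, 0) False [-0.07  0.12  2.68  3.04  0.54 -1.53]
([0.56, 0.008, 0.19], 0, 60, 0) False [-0.04  0.08  2.29  0.07  0.25  1.47]
([0.5, 0.008, 0.19], 0, 60, 0) False [-0.04 -0.03  2.4   0.08  0.25  1.45]
([0.42, 0.008, 0.12], 0, 60, 0) False [-0.05  0.01  2.57  0.57  0.05  0.96]
([0.56, 0.008, 0.19], 0, 90, 0) True [-0.03  0.22  2.04  0.    0.88  1.54]
([0.5, 0.008, 0.19], 0, 90, 0) True [-0.03  0.12  2.16  0.    0.86  1.54]
([0.42, 0.008, 0.12], 0, 90, 0) True [-0.04  0.13  2.33  0.    0.68  1.53]
([0.56, 0.008, 0.19], 20, 20, 0) True [-0.28  0.28  2.47  2.37  0.91 -1
[... 1064 characters left out ...]
-1.58]
([0.56, 0.008, 0.19], -20, 40, 0) False [ 0.13  0.12  2.4   4.25  0.41 -2.32]
([0.5, 0.008, 0.19], -20, 40, 0) False [ 0.15  0.03  2.5   4.26  0.42 -2.31]
([0.42, 0.008, 0.12], -20, 40, 0) False [ 0.2   0.15  2.64  3.94  0.6  -1.89]
([0.56, 0.008, 0.19], -20, 60, 0) True [ 0.06  0.09  2.27 -0.62  0.35  2.52]
([0.5, 0.008, 0.19], -20, 60, 0) True [ 0.07 -0.01  2.38 -0.64  0.35  2.55]
([0.42, 0.008, 0.12], -20, 60, 0) False [ 0.09  0.03  2.54  5.08  0.23 -3.13]
([0.56, 0.008, 0.19], -20, 90, 0) True [-0.03  0.22  2.04  0.    0.88  1.89]
([0.5, 0.008, 0.19], -20, 90, 0) True [-0.03  0.12  2.16  0.    0.86  1.89]
([0.42, 0.008, 0.12], -20, 90, 0) True [-0.04  0.13  2.33  0.    0.68  1.88]
```

View pics/t1.png

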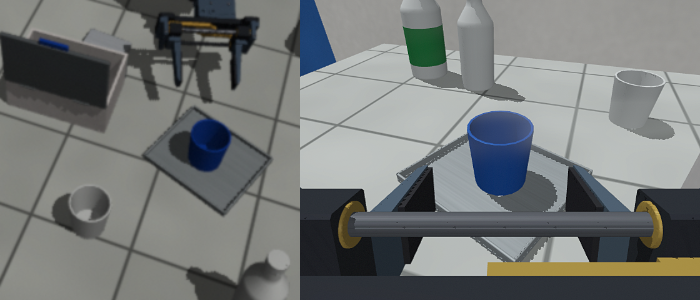

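The cup stands upright near the centre of the tray, released. Now I turn the tool downward and measure the lid angle.

```bash
cat >> ik.py <<'E'
def nx(a,b):cmd(*gp(*b),dict(zip(('position','orientation'),(lambda a:(a[0],a[1].as_quat()))(gp(*a)))))
E
python3 - <<'E'
from ik import *
c=arm.calibration("top")
P=lambda a:np.array(a)/2.+[110-.25,140-.25]
for z in(.20,.207,.21): print(z,cast(c,P([[294,49],[511,49]]),z)[:,:2])
W=[([.39,.2,.28],45,20,0),([.40,.12,.40],65,45,0),([.46,.06,.42],80,70,0),([.60,.01,.33],90,89.9,0)]
for a in W: x,R=gp(*a);q=ik(x,R);print(ok(q),np.round(q,2))
cmd(*gp(*W[0]))
for a,b in zip(W,W[1:]):nx(a,b)
E
```

```text
0.2 [[ 0.55462749  0.10565594]
 [ 0.55995299 -0.08482221]]
0.207 [[ 0.55230021  0.10483237]
 [ 0.55758327 -0.08412785]]
0.21 [[ 0.5513028   0.10447941]
 [ 0.55656767 -0.08383027]]
False [ 0.05 -0.25  2.68  2.02  0.78 -0.9 ]
True [-0.19 -0.43  2.34  0.85  1.16 -0.09]
True [-0.11 -0.23  2.07  0.36  1.3  -0.03]
True [-0.02  0.12  1.87  0.    1.15 -0.02]
lin [ 0.554  0.143 -0.342] rot [ 0.566 -0.002 -0.204]
lin [ 0.324  0.215 -0.291] rot [ 0.378 -0.55  -0.241]
lin [-0.017  0.267 -0.115] rot [ 0.181 -0.552 -0.283]
lin [-0.177  0.489  0.254] rot [ 0.039 -0.441 -0.22 ]
```

```bash
python3 - <<'E'
from ik import *
for W0 in(([.43,.23,.26],45,20,0),([.44,.22,.30],50,25,0)):
  x,R=gp(*W0);q=ik(x,R);print(ok(q),np.round(q,2));cmd(*gp(*W0));nx(W0,([.42,.12,.40],65,45,0))
E
```

```text
True [ 0.15 -0.06  2.61  2.23  0.78 -1.08]
lin [ 0.545  0.089 -0.171] rot [ 0.566 -0.002 -0.204]
lin [ 0.346  0.238 -0.424] rot [ 0.378 -0.55  -0.241]
True [ 0.08 -0.19  2.54  1.79  0.72 -0.7 ]
lin [ 0.679  0.132 -0.196] rot [ 0.66  -0.11  -0.271]
lin [ 0.18   0.165 -0.41 ] rot [ 0.274 -0.442 -0.192]
```

Call:
play_rows --rows '[{"hand": 1,"linear": [0.2,0.02,-0.06],"delta_rot": [0,0,0]},{"hand": 1,"linear": [0.38,0.05,-0.12],"delta_rot": [0.1,0,-0.04]},{"hand": 1,"linear": [0.5,0.07,-0.16],"delta_rot": [0.25,0,-0.09]},{"hand": 0,"linear": [0.545,0.089,-0.171],"delta_rot": [0.4,0,-0.15]},{"hand": -1,"linear": [0.545,0.089,-0.171],"delta_rot": [0.566,-0.002,-0.204]},{"hand": -1,"linear": [0.545,0.089,-0.171],"delta_rot": [0.566,-0.002,-0.204]},{"hand": -1,"linear": [0.545,0.089,-0.171],"delta_rot": [0.566,-0.002,-0.204]}]'

```text
time: 22.15
position: [0.4299, 0.2267, 0.2619]
orientation: [0.757, 0.314, 0.531, -0.218]
force: [0.5, -0.4, -0.2]
grip_width: 0.0534
gripper_force: 0.0
```

Call:
play_rows --rows '[{"hand": -1,"linear": [0.09,0.06,-0.11],"delta_rot": [0.09,-0.14,-0.06]},{"hand": -1,"linear": [0.17,0.12,-0.21],"delta_rot": [0.19,-0.28,-0.12]},{"hand": -1,"linear": [0.26,0.18,-0.32],"delta_rot": [0.28,-0.41,-0.18]},{"hand": -1,"linear": [0.346,0.238,-0.424],"delta_rot": [0.378,-0.55,-0.241]},{"hand": -1,"linear": [0.346,0.238,-0.424],"delta_rot": [0.378,-0.55,-0.241]},{"hand": -1,"linear": [0.346,0.238,-0.424],"delta_rot": [0.378,-0.55,-0.241]}]'

```text
time: 22.9
position: [0.4217, 0.1156, 0.4062]
orientation: [0.779, 0.497, 0.324, -0.202]
force: [-0.2, 1.1, -1.2]
grip_width: 0.0004
gripper_force: 0.0
```

```bash
python3 - <<'E'
from ik import *
log();b=([.48,.06,.40],80,70,0);cmd(*gp(*b));nx(b,([.61,.01,.33],90,89.9,0))
E
```

```text
22.9 [-0.186 -0.379  2.304  0.848  1.141 -0.093] [0.4217 0.1156 0.4062] [ 0.779  0.497  0.324 -0.202] [-0.2  1.1 -1.2] 0.0004
lin [-0.072  0.255 -0.053] rot [ 0.19  -0.548 -0.281]
lin [-0.16   0.456  0.189] rot [ 0.039 -0.441 -0.22 ]
```

Call:
play_rows --rows '[{"hand": -1,"linear": [-0.02,0.06,-0.01],"delta_rot": [0.05,-0.14,-0.07]},{"hand": -1,"linear": [-0.04,0.12,-0.02],"delta_rot": [0.1,-0.28,-0.14]},{"hand": -1,"linear": [-0.06,0.19,-0.04],"delta_rot": [0.15,-0.42,-0.21]},{"hand": -1,"linear": [-0.072,0.255,-0.053],"delta_rot": [0.19,-0.548,-0.281]},{"hand": -1,"linear": [-0.072,0.255,-0.053],"delta_rot": [0.19,-0.548,-0.281]}]'

```text
time: 23.52
position: [0.4783, 0.0622, 0.3973]
orientation: [0.754, 0.633, 0.133, -0.116]
force: [0.2, 1.3, -1.0]
grip_width: 0.0003
gripper_force: 0.0
```

Call:
play_rows --rows '[{"hand": -1,"linear": [-0.04,0.11,0.05],"delta_rot": [0.01,-0.11,-0.055]},{"hand": -1,"linear": [-0.08,0.23,0.1],"delta_rot": [0.02,-0.22,-0.11]},{"hand": -1,"linear": [-0.12,0.34,0.14],"delta_rot": [0.03,-0.33,-0.165]},{"hand": -1,"linear": [-0.16,0.456,0.189],"delta_rot": [0.039,-0.441,-0.22]},{"hand": -1,"linear": [-0.16,0.456,0.189],"delta_rot": [0.039,-0.441,-0.22]}]'

```text
time: 24.15
position: [0.607, 0.0138, 0.3246]
orientation: [0.707, 0.708, 0.0, -0.006]
force: [-0.2, 0.0, -0.6]
grip_width: 0.0003
gripper_force: 0.0
```

```bash
python3 - <<'E'
from ik import *
log();H=np.array([.541,.08]);R=pose(90,89.9,0)
cmd([.61,.01,.195],R)
def tip(th,r=.1,h=.0145,e=.0):
    th=np.radians(th);return H+r*np.array([-np.cos(th),np.sin(th)])+(.008+h*abs(np.sin(th))-e)*np.array([np.sin(th),np.cos(th)])
s=dict(position=np.array([.61,.01,.195]),orientation=R.as_quat())
for th in(90,80,70,60,50,40,30,20,10,0):
    t=tip(th);print(th,np.round(t,3),np.round(t[1]+.022,3),"from .61/.195:");cmd([t[0],.01,t[1]+.022],R,s)
E
```

```text
24.15 [-0.019  0.143  1.862  0.01   1.145 -0.025] [0.607  0.0138 0.3246] [ 0.707  0.708  0.    -0.006] [-0.2  0.  -0.6] 0.0003
lin [-0.017  0.014  0.432] rot [-0.011 -0.01   0.002]
90 [0.564 0.18 ] 0.202 from .61/.195:
lin [ 0.    -0.155 -0.023] rot [0. 0. 0.]
80 [0.546 0.182] 0.204 from .61/.195:
lin [ 0.    -0.215 -0.031] rot [0. 0. 0.]
70 [0.527 0.181] 0.203 from .61/.195:
lin [ 0.    -0.276 -0.028] rot [0. 0. 0.]
60 [0.509 0.177] 0.199 from .61/.195:
lin [ 0.    -0.337 -0.013] rot [0. 0. 0.]
50 [0.491 0.169] 0.191 from .61/.195:
lin [-0.    -0.395  0.014] rot [0. 0. 0.]
40 [0.476 0.158] 0.18 from .61/.195:
lin [-0.    -0.448  0.052] rot [0. 0. 0.]
30 [0.462 0.143] 0.165 from .61/.195:
lin [-0.    -0.493  0.099] rot [0. 0. 0.]
20 [0.451 0.126] 0.148 from .61/.195:
lin [-0.    -0.528  0.155] rot [0. 0. 0.]
10 [0.444 0.108] 0.13 from .61/.195:
lin [-0.    -0.552  0.218] rot [0. 0. 0.]
0 [0.441 0.088] 0.11 from .61/.195:
lin [-0.    -0.563  0.283] rot [0. 0. 0.]
```

Call:
play_rows --rows '[{"hand": -1,"linear": [-0.015,0.014,0.15],"delta_rot": [0,0,0]},{"hand": -1,"linear": [-0.015,0.014,0.3],"delta_rot": [0,0,0]},{"hand": -1,"linear": [-0.015,0.014,0.4],"delta_rot": [0,0,0]},{"hand": -1,"linear": [-0.015,0.014,0.43],"delta_rot": [0,0,0]},{"hand": -1,"linear": [-0.015,0.014,0.43],"delta_rot": [0,0,0]}]'

```text
time: 24.78
position: [0.6104, 0.0096, 0.1987]
orientation: [0.707, 0.707, 0.001, -0.005]
force: [0.7, -0.7, 0.3]
grip_width: 0.0006
gripper_force: 0.0
```

Call:
play_rows --rows '[{"hand": -1,"linear": [0,-0.08,-0.02],"delta_rot": [0,0,0]},{"hand": -1,"linear": [0,-0.13,-0.023],"delta_rot": [0,0,0]},{"hand": -1,"linear": [0,-0.18,-0.027],"delta_rot": [0,0,0]},{"hand": -1,"linear": [0,-0.215,-0.031],"delta_rot": [0,0,0]},{"hand": -1,"linear": [0,-0.245,-0.03],"delta_rot": [0,0,0]},{"hand": -1,"linear": [0,-0.276,-0.028],"delta_rot": [0,0,0]},{"hand": -1,"linear": [0,-0.307,-0.02],"delta_rot": [0,0,0]},{"hand": -1,"linear": [0,-0.337,-0.013],"delta_rot": [0,0,0]}]'

```text
time: 25.78
position: [0.5091, 0.0094, 0.2023]
orientation: [0.706, 0.708, 0.0, -0.005]
force: [1.0, 0.6, 0.1]
grip_width: 0.0002
gripper_force: 0.5
```

```bash
python3 - <<'E'
from ik import *
s=log();R=Rn.from_quat(s['orientation'])
for x,z in((.482,.185),(.476,.18),(.469,.173),(.462,.165),(.456,.157),(.451,.148),(.447,.139),(.444,.13),(.442,.12),(.441,.111)):cmd([x,.01,z],R,s)
cv2.imwrite("pics/l1.png",cv2.resize(arm.get_image("scene")[130:330,250:450],(500,500)))
E
```

```text
25.77 [-0.031  0.127  2.132  0.009  0.889 -0.038] [0.5091 0.0094 0.2023] [ 0.706  0.708  0.    -0.005] [1.  0.6 0.1] 0.0002
lin [ 0.002 -0.09   0.058] rot [0. 0. 0.]
lin [ 0.002 -0.11   0.075] rot [0. 0. 0.]
lin [ 0.002 -0.133  0.099] rot [0. 0. 0.]
lin [ 0.002 -0.156  0.125] rot [0. 0. 0.]
lin [ 0.001 -0.176  0.152] rot [0. 0. 0.]
lin [ 0.001 -0.193  0.182] rot [0. 0. 0.]
lin [ 0.001 -0.206  0.212] rot [0. 0. 0.]
lin [ 0.001 -0.216  0.242] rot [0. 0. 0.]
lin [ 0.001 -0.222  0.276] rot [0. 0. 0.]
lin [ 0.    -0.225  0.306] rot [0. 0. 0.]
```

View pics/l1.png

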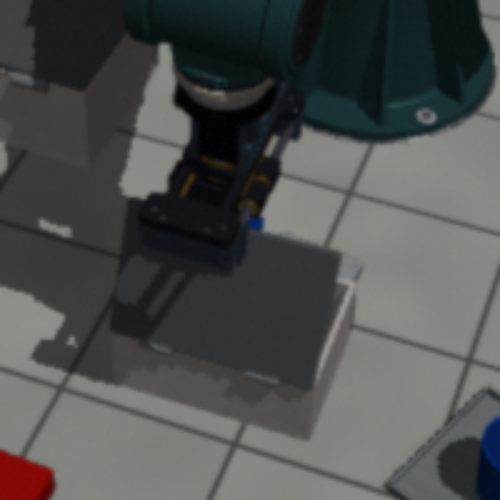

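The picture shows the lid pushed part-way over, leaning towards the robot with the fingers on its outer face. I continue the arc down.

Call:
play_rows --rows '[{"hand": -1,"linear": [0,-0.05,0.03],"delta_rot": [0,0,0]},{"hand": -1,"linear": [0,-0.09,0.058],"delta_rot": [0,0,0]},{"hand": -1,"linear": [0,-0.133,0.099],"delta_rot": [0,0,0]},{"hand": -1,"linear": [0,-0.156,0.125],"delta_rot": [0,0,0]},{"hand": -1,"linear": [0,-0.176,0.152],"delta_rot": [0,0,0]},{"hand": -1,"linear": [0,-0.193,0.182],"delta_rot": [0,0,0]},{"hand": -1,"linear": [0,-0.206,0.212],"delta_rot": [0,0,0]},{"hand": -1,"linear": [0,-0.216,0.242],"delta_rot": [0,0,0]}]'

```text
time: 26.82
position: [0.4444, 0.0097, 0.1298]
orientation: [0.706, 0.708, 0.0, -0.004]
force: [0.4, 0.2, 0.3]
grip_width: 0.0001
gripper_force: 0.3
```

Call:
play_rows --rows '[{"hand": -1,"linear": [0,-0.004,0.02],"delta_rot": [0,0,0]},{"hand": -1,"linear": [0,-0.006,0.04],"delta_rot": [0,0,0]},{"hand": -1,"linear": [0,-0.008,0.053],"delta_rot": [0,0,0]},{"hand": -1,"linear": [0,-0.008,0.06],"delta_rot": [0,0,0]},{"hand": -1,"linear": [0,-0.008,0.063],"delta_rot": [0,0,0]},{"hand": -1,"linear": [0,-0.008,0.063],"delta_rot": [0,0,0]}]'

```text
time: 27.58
position: [0.4422, 0.0099, 0.1116]
orientation: [0.706, 0.708, 0.001, -0.004]
force: [-0.1, 0.1, 0.5]
grip_width: 0.0007
gripper_force: 0.0
```

Press down in millimetre steps until there is contact force.

Call:
play_rows --rows '[{"hand": -1,"linear": [0,0,0.003],"delta_rot": [0,0,0]},{"hand": -1,"linear": [0,0,0.005],"delta_rot": [0,0,0]},{"hand": -1,"linear": [0,0,0.005],"delta_rot": [0,0,0]}]'

```text
time: 27.95
position: [0.4422, 0.0099, 0.1102]
orientation: [0.706, 0.708, 0.0, -0.004]
force: [-2.4, -0.5, 5.3]
grip_width: 0.0008
gripper_force: 3.1
```

Call:
play_rows --rows '[{"hand": -1,"linear": [0,0,0.002],"delta_rot": [0,0,0]},{"hand": -1,"linear": [0,0,0.003],"delta_rot": [0,0,0]},{"hand": -1,"linear": [0,0,0.003],"delta_rot": [0,0,0]}]'

```text
time: 28.32
position: [0.4422, 0.0099, 0.1099]
orientation: [0.706, 0.708, 0.0, -0.005]
force: [-9.0, -0.2, 24.5]
grip_width: 0.0006
gripper_force: 12.4
```

Call:
play_rows --rows '[{"hand": -1,"linear": [0,0,-0.02],"delta_rot": [0,0,0]},{"hand": -1,"linear": [0,0,-0.15],"delta_rot": [0,0,0]},{"hand": -1,"linear": [0,0,-0.35],"delta_rot": [0,0,0]},{"hand": -1,"linear": [-0.2,0,-0.55],"delta_rot": [0,0,0]},{"hand": -1,"linear": [-0.4,0,-0.7],"delta_rot": [0,0,0]},{"hand": -1,"linear": [-0.6,0,-0.7],"delta_rot": [0,0,0]},{"hand": -1,"linear": [-0.8,0,-0.7],"delta_rot": [0,0,0]},{"hand": -1,"linear": [-0.8,0,-0.7],"delta_rot": [0,0,0]}]'

```text
time: 29.32
position: [0.4434, -0.2344, 0.3179]
orientation: [0.707, 0.707, 0.001, -0.004]
force: [0.1, 0.3, 0.1]
grip_width: 0.0008
gripper_force: 0.0
```

```bash
python3 - <<'E'
from ik import *
log();cv2.imwrite("pics/f.png",np.hstack([cv2.resize(arm.get_image("scene")[130:430,190:520],(440,400)),cv2.resize(arm.get_image("top")[90:320,110:400],(360,286)).copy() if 0 else cv2.resize(arm.get_image("top")[90:410,110:398],(360,400))]))
E
```

```text
29.32 [-0.534 -0.038  2.066  0.003  1.121 -0.535] [ 0.4434 -0.2344  0.3179] [ 0.707  0.707  0.001 -0.004] [0.1 0.3 0.1] 0.0008
```

View pics/f.png

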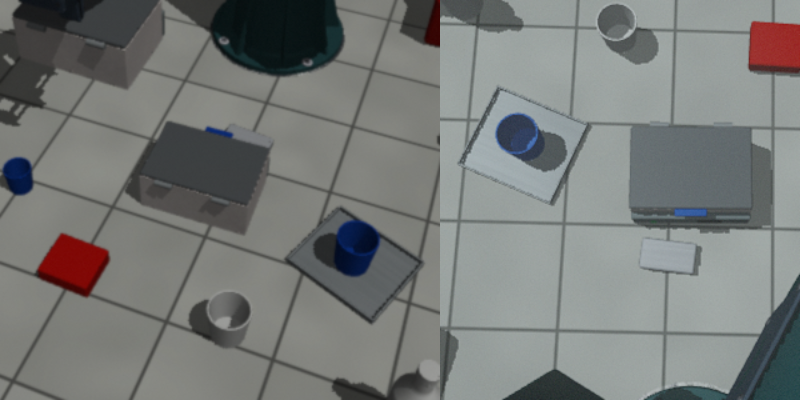

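The final picture shows the lid flat shut, the empty cup upright in the tray, the spare cup and red box still in place, and the arm clear.

```bash
python3 -c "
from plant import arm
print(arm.close_job())"
```

```text
the job is handed in; nothing more can be done
None
```

The job is done and handed in at about 29 s: all seven stoppers are in the steriliser, the empty cup stands upright and released in the steel tray, the lid is pressed fully shut, and the spare cup and red slide box were left alone.

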